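# Clear, free and hold open the lid of the consumables box

### The job

The welder needs both hands in the blue consumables box, whose lid has no stay: take the red-capped pot off the lid and set it down upright in the aluminium tray, then try the lid by its steel handle before turning the black catch knob. If the lid is caught, turn the knob a quarter turn clockwise to free it; then raise the lid to about half open (45 degrees) and finish still holding it there. Don't tip or drop the pot, and leave everything else on the bench where it stands.

Things in the scene. Friction and masses are not known exactly. Their poses are not given: they have to be found in the camera images.
- pot_mid (a point): white plastic pot of nozzle dip with a yellow band and a red screw cap, standing on the box's lid behind the handle: 58 diameter, 78 high (the cap is the top 18), about 0.28 kg. This point is its centre, 39 above its foot; z is its axis, up
- tray: shallow aluminium tray fixed on the bench, 200 (x) x 280 (y) x 18 high outside, walls and floor 3 thick. Origin at the centre of its underside; its x points away from the robot, y to the left. A bottle and a jar stand in the half towards its +y; the half towards -y is free (the middle of the free part is at y = -60, x = 0)
- handle (a point): steel U handle on top of the lid, near its front edge: a round bar 10 diameter and 100 long along y, its axis 45 above the lid's top face, a leg down to the lid at each end. This point is the middle of the bar; axes are the lid's: with the lid shut x points away from the robot to the hinge, y along the bar, z up. The bar may turn between the fingers as the lid swings
- hinge (a point): middle of the lid's hinge line, at the back edge of the box's top; axes as the handle's. With the lid shut the handle point lies at (-170, -40, +48) from here, the knob point at (-180, +95, +24), the front edge at x = -224. The box (fixed) is blue sheet steel, 220 (x) x 320 (y) x 118 high; the lid's top face is 121 above the bench
- lid (a joint): angle of the lid about the hinge, rad: 0 shut, grows as the handle goes up and back, stop at 1.9. The lid weighs 0.55 kg and falls shut when let go. If caught, it lifts only about 0.02 to 0.04 (about 5 mm at the handle) and stops hard; otherwise it comes up with about 3 N at the handle
- knob (a point): black wing knob of the catch, on top of the lid left of the handle, near the front edge: the wing is 12 thick, 44 long and stands from 11 to 35 above the lid's underside (8 to 32 above its top face). This point is on the knob's axis, 21 above the lid's top face, the height to grip. x is along the wing; it points roughly away from the robot at the start
- catch (a joint): angle of the catch knob, rad, clockwise seen from above: 0 to 1.57 (both are stops); starts between 0 and 0.25; light friction, stays where left. Under the lid it turns a tongue that at 0 points to the front, where it may or may not lie under a strike plate inside the box. The plate may have slipped sideways out of sight, so only pulling on the lid tells whether it is caught; beyond about 1.2 the tongue is always clear
- bottle: white plastic squeeze bottle with a blue cap, 58 diameter x 165 high, standing in the tray at its +y end (left end); origin at the centre of its foot (bystander)
- jar: green plastic jar with a black lid, 60 diameter x 62 high, standing in the tray at its +y end in front of the bottle; origin at the centre of its foot (bystander)
- red_bin: red stacking bin of nuts, 160 x 100 x 75, at the right end of the bench; origin at the centre of its underside (bystander)
- card_bin: cardboard bin of studs, 150 x 110 x 90, at the left end of the bench; origin at the centre of its underside (bystander)
- offcut: square steel tube offcut standing on end, 38 x 38 x 160 high, at the back; origin at the centre of its foot (bystander)
- magnet: red magnetic welding square, about 100 x 100 x 12, lying flat at the back; origin at the underside of one leg (bystander)
- hammer: chipping hammer, 250 long, lying at the back; origin mid-handle on the bench (bystander)
There are look-alikes about, which are no part of the job. What is shaped like the part that bears pot_mid but purple or turquoise is not meant.

How it is judged:
On the way, in this order (a step that is already met when the one before it is completed fails the run):
1. the pot stands upright in the tray, let go, with the lid still shut (x of pot_mid in the frame of tray between -0.085 and 0.085 m and y of pot_mid in the frame of tray between -0.125 and 0.125 m and z of pot_mid in the frame of tray between 0.036 and 0.048 m and angle between pot_mid's own z axis and vertical below 0.1 rad and contact force between pot and the fingers below 0.1 N and linear speed of pot below 0.05 m/s and value of joint lid below 0.008 rad), for 0.2 s.
2. the lid is tried: pulled up off its seat by the fingers before the catch has been turned (value of joint lid above 0.012 rad and value of joint catch below 0.5 rad and contact force between lid and the fingers above 0.5 N).
3. the lid is free and rising (value of joint lid above 0.3 rad), for 0.1 s.
At the end, for the whole second after the job is handed in: the robot's fingers hold the lid still, 33 to 57 degrees open (0.58 to 1.0 rad), nothing else propping it, and the red-capped pot stands upright (within 0.1 rad) on the tray's floor, let go (value of joint lid between 0.58 and 1 rad and velocity of joint lid between -0.08 and 0.08 rad/s and contact force between lid and the fingers above 0.5 N and contact force between lid and pot below 0.05 N and x of pot_mid in the frame of tray between -0.085 and 0.085 m and y of pot_mid in the frame of tray between -0.125 and 0.125 m and z of pot_mid in the frame of tray between 0.036 and 0.048 m and angle between pot_mid's own z axis and vertical below 0.1 rad and contact force between pot and the fingers below 0.1 N and linear speed of pot below 0.05 m/s); the arm keeps its last pose, push and grip.
It fails at once if the pot is tipped by more than about 20 degrees (angle between pot_mid's own z axis and vertical above 0.35 rad).
It fails at once if the pot is dropped (falls at more than 0.5 m/s out of the fingers) (linear speed of pot above 0.5 m/s and contact force between pot and the fingers below 0.1 N).
It fails at once if another thing on the bench is shifted by more than 30 mm or knocked over (distance of any of bottle, jar, red_bin, card_bin, offcut, magnet, hammer from where it was at the start of the episode above 0.03 m or angle between any of bottle, jar, offcut's own z axis and vertical above 0.4 rad).
It also fails if it takes over 67 s, if anything falls off the work surface, if the arm or the gripper's body presses on something with over 40 N, if the wrist force passes 120 N, or if a joint passes its speed limit or range.

### The arm

A 6-joint arm with a two-finger parallel gripper is mounted at the origin on the work surface. World frame = base frame: x ahead of the robot, y to its left, z up, the work surface at z = 0. Lengths are in m, angles in rad, forces in N, time in s.
With the tool pointing down it reaches from about 0.35 to 0.8 m from the base axis. Payload 7.3 kg.
Tool frame: the origin (TCP) lies at the very end of the fingers, on their centre line; the grasp point (between the pads) lies 19 mm behind it; z points along the fingers, y is the line along which they close (so a half turn about z gives the same grasp; the last joint's range is limited). The gripper opens to 85 mm and grips with 20 to 120 N. Pads are 22 mm wide; open, the fingers measure 114 mm over their backs; the gripper's body (76 mm by 85 mm) begins 54 mm behind the grasp point. The pads swing forward as they close: fully open they stand 13 mm farther back than shut.
Start: joints at [1.158, 0.342, 1.524, -0, 1.275, -0.146], TCP at [0.138, 0.506, 0.231] pointing down, gripper open.
Joint ranges: [-2.53, 2.53], [-0.77, 2.02], [0.04, 2.7], [-1, 4.14], [0.28, 2.66], [-3.11, 3.11]. Speed limits (rad/s): [2.57, 2.57, 3.14, 3.14, 3.14, 3.14].

### API

Orientations are given as a 3x3 rotation matrix whose columns are the frame's x, y, z axes.
In Python, from station import * gives the robot as it stands. Calls block until the motion is done:
- reach(position, orientation): joint-space move of the TCP to a pose.
- servo_line(position, rot=None, feed=0.15): straight line of the TCP; rot=None keeps the orientation; feed is the mean speed in m/s.
- set_joints(angles): joint-space move.
- grip(opening, squeeze=None): opening from 0.0 (shut) to 1.0 (fully open); squeeze is the grip in N (None keeps the last); returns when the fingers have stopped.
- sleep(seconds).
- inverse_kinematics(position, orientation): joint angles nearest the present ones, or None.
- sense(): the state.
- get_image(name): name is "side" or "top" or "wrist"; returns (picture, depth): 400x640x3 uint8, blue, green, red; 400x640 float32, m along the optical axis (not along the pixel's ray), 0 where there is no reading.
- camera_info(name): a dict with "camera_matrix" (3x3 intrinsics, pixels), "rvec" (rotation vector, rad) and "tvec" (3), from world to camera coordinates, as OpenCV has them. Camera axes: x right, y down, z forward; pixel columns grow to the right and rows downward; lengths in m; the calibration is good to about 2 mm. A picture is of the moment at which its call begins: read the wrist's pose just before it. camera_info takes no time and is no camera call; for the wrist camera it gives the pose at the moment of the call.
A pose or a line that the arm cannot do raises IKError and nothing moves.
- sign_off(): hands the job in; it is judged then, once.
The state is a dict: "clock": time; "joint_pos": joint angles; "joint_vel": joint speeds; "tau": joint torques, N m; "tool_pos": TCP position; "orientation": TCP orientation; "wrist_force": force on the tool from outside, world axes, zero at the start; "torque": the same for the moment, N m; "opening": opening from 0.0 (shut) to 1.0 (fully open); "grasp_force": force on a finger pad.
Only numpy, scipy, OpenCV 4.12 (cv2) and the standard library are available. Lean on these libraries where they do the work, as an engineer would, in place of code of your own. Each camera call takes 0.05 s, during which the arm holds its last target. There are 200 camera calls.

## Working session

There is one attempt and no reset: what is moved stays moved. The work goes in short steps, each a Python script; the robot and the scene stay as the last script left them, time stands still between calls to the robot, and variables do not carry over. Pictures are saved under pics/ and viewed, at most 10 in all, crops included, and the job is handed in when it is done.

```bash
mkdir -p pics; ls; python3 - <<'E'
from station import *
import cv2,numpy as np
for n in("top","side"):
    im,d=get_image(n); cv2.imwrite(f"pics/{n}0.png",im); np.save(f"pics/{n}0.npy",d)
    c=camera_info(n); print(n,c)
print(sense()["clock"])
E
```

```text
pics
top {'camera_matrix': array([[383.81774061,   0.        , 319.71479278],
       [  0.        , 383.81774061, 199.16608679],
       [  0.        ,   0.        ,   1.        ]]), 'rvec': array([ 2.165051  , -2.14656883,  0.11175879]), 'tvec': array([0.00195595, 0.58486696, 1.163221  ])}
side {'camera_matrix': array([[496.69467099,   0.        , 318.19434968],
       [  0.        , 496.69467099, 200.23555927],
       [  0.        ,   0.        ,   1.        ]]), 'rvec': array([ 0.19397754, -2.8921384 ,  1.06980071]), 'tvec': array([0.56798249, 0.12128632, 1.47799756])}
0.1
```

View pics/top0.png

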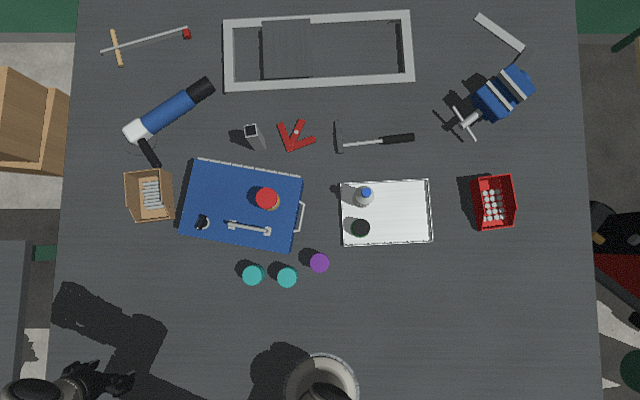

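View pics/side0.png

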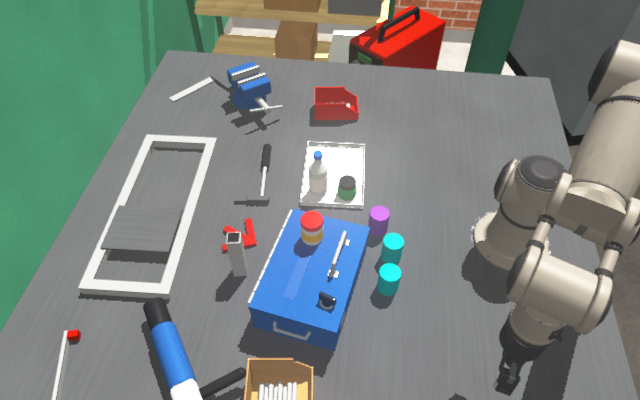

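Top view: the box is at (240,205), with the red-capped pot on its lid at (266,198), the handle at (248,229) and the knob at (203,222). The tray is at (386,212), with the bottle and jar in its left half. Pot candidates are red cap (266,198), turquoise (252,275) and (287,277), and purple (319,262). Only the first has a red cap with a yellow band and stands on the lid. The side view agrees: red pot at (312,228).

```bash
cat > h.py <<'E'
import numpy as np,cv2
from station import *
def cloud(n,d,c=None):
    c=c or camera_info(n); K=c["camera_matrix"]; R=cv2.Rodrigues(c["rvec"])[0]
    v,u=np.mgrid[:400,:640]
    p=np.stack([(u-K[0,2])/K[0,0]*d,(v-K[1,2])/K[1,1]*d,d],-1)-c["tvec"]
    w=p@R; w[d==0]=np.nan; return w
def down(a):  # tool down, closing axis y at world angle a
    y=np.array([np.cos(a),np.sin(a),0]); z=np.array([0,0,-1.]); return np.stack([np.cross(y,z),y,z],1)
E
python3 - <<'E'
from h import *
for n in("top","side"):
    im=cv2.imread(f"pics/{n}0.png"); w=cloud(n,np.load(f"pics/{n}0.npy"))
    b,g,r=[im[...,i].astype(int) for i in range(3)]; x,y,z=np.moveaxis(w,-1,0)
    reg=(x>.4)&(x<.8)&(y>-.0)&(y<.5)
    def rect(m,name):
        k,l,s,_=cv2.connectedComponentsWithStats(m.astype(np.uint8)); i=1+np.argmax(s[1:,4]); p=w[l==i]
        q=cv2.minAreaRect(p[:,:2].astype(np.float32)); print(n,name,len(p),np.round(q[0],4),np.round(q[1],3),round(q[2],1),"mean",np.round(p.mean(0),4)); return p
    rect(reg&(z>.112)&(z<.13),"lid"); 
    rect(reg&(z>.185)&(r>120)&(g<60),"cap")
    rect(reg&(z>.15)&(z<.18)&(abs(r-b)<40),"handle")
    rect(reg&(z>.135)&(z<.162)&(r<60)&(b<60),"knob")
    rect((x>.3)&(y<.1)&(y>-.35)&(z<.03)&(r>150)&(g>150),"tray")
    for nm,m in(("purple",(r-g>40)&(b-g>40)),("turq",(g-r>60)&(b-r>60))):
        k,l,s,ce=cv2.connectedComponentsWithStats(m.astype(np.uint8))
        for i in range(1,k):
            if s[i,4]>60: print(n,nm,np.round(np.nanmean(w[l==i],0),3),np.nanmax(w[l==i][:,2]))
    rect((x>.4)&(y<.1)&(y>-.3)&(z>.1)&(z<.2),"bottle"); rect((x>.4)&(y<.1)&(y>-.3)&(z>.045)&(z<.08),"jar")
im=cv2.imread("pics/top0.png")[140:300,160:340]; im2=cv2.imread("pics/side0.png")[190:340,240:410]
cv2.imwrite("pics/crop1.png",np.hstack([cv2.resize(im,(400,400)),cv2.resize(im2,(400,400))]))
E
```

```text
top lid 8165 [0.5579 0.2367] [0.327 0.232] 79.9 mean [0.5569 0.2386 0.1192]
top cap 36 [0.5852 0.1633] [0.02  0.031] 66.0 mean [0.584  0.1639 0.1975]
top handle 183 [0.7663 0.2067] [0.038 0.039] 10.5 mean [0.7653 0.2061 0.158 ]
top knob 79 [0.769  0.2062] [0.027 0.026] 11.4 mean [0.7683 0.2057 0.1589]
top tray 4247 [ 0.5504 -0.2039] [0.205 0.285] 3.4 mean [ 0.546  -0.2182  0.0022]
top purple [0.392 0.007 0.076] 0.08235558040669883
top turq [0.353 0.203 0.072] 0.08301601235767475
top turq [0.348 0.101 0.075] 0.08179450824016564
top bottle 694 [0.5323 0.0795] [0.041 0.232] 89.5 mean [0.5602 0.0849 0.1188]
top jar 247 [ 0.4966 -0.1173] [0.051 0.051] 44.7 mean [ 0.4964 -0.1179  0.0633]
side lid 8783 [0.558  0.2365] [0.332 0.233] 80.0 mean [0.5585 0.2621 0.1223]Traceback (most recent call last):
  File "<stdin>", line 10, in <module>
  File "<stdin>", line 7, in rect
    return _wrapfunc(a, 'argmax', axis=axis, out=out, **kwds)
    return bound(*args, **kwds)
ValueError: attempt to get argmax of an empty sequence
```

```bash
python3 - <<'E'
from h import *
c=np.array([.558,.2366]); a=np.radians(-10); R=np.array([[np.cos(a),-np.sin(a)],[np.sin(a),np.cos(a)]])
H=c+R@[.112,0]; print("hinge",H,"handle",H+R@[-.17,-.04],"knob",H+R@[-.18,.095])
for n in("top","side"):
    im=cv2.imread(f"pics/{n}0.png"); w=cloud(n,np.load(f"pics/{n}0.npy"))
    b,g,r=[im[...,i].astype(int) for i in range(3)]; x,y,z=np.moveaxis(w,-1,0)
    L=(w[...,:2]-H)@R; lx,ly=L[...,0],L[...,1]; on=(lx>-.23)&(lx<0)&(abs(ly)<.17)
    def rect(m,name):
        p=w[m]
        if len(p)<4: return print(n,name,len(p))
        q=cv2.minAreaRect(p[:,:2].astype(np.float32)); l=L[m]
        print(n,name,len(p),np.round(q[0],4),np.round(q[1],3),round(q[2],1),"mean",np.round(p.mean(0),4),"local",l.min(0).round(3),l.max(0).round(3),np.median(l,0).round(4))
    hs=cv2.cvtColor(im,cv2.COLOR_BGR2HSV)
    red=(hs[...,1]>120)&((hs[...,0]<8)|(hs[...,0]>172))
    rect(on&(z>.185)&red,"captop")
    rect(on&(z>.15)&(lx<-.13)&(ly<.03),"handle")
    rect(on&(z>.137)&(lx<-.13)&(ly>.05),"knob")
im=cv2.imread("pics/top0.png")[140:300,160:340]; im2=cv2.imread("pics/side0.png")[190:340,240:410]
cv2.imwrite("pics/crop1.png",np.hstack([cv2.resize(im,(400,400)),cv2.resize(im2,(400,400))]))
E
```

```text
hinge [0.66829847 0.2171514 ] handle [0.49393522 0.20727928] knob [0.50752965 0.34196481]
top captop 357 [0.5682 0.1511] [0.058 0.055] 87.6 mean [0.5683 0.1502 0.1969] local [-0.115 -0.112] [-0.059 -0.055] [-0.0868 -0.0835]
top handle 147 [0.4901 0.2068] [0.108 0.01 ] 80.0 mean [0.4898 0.2057 0.1675] local [-0.179 -0.095] [-0.169  0.013] [-0.1739 -0.0423]
top knob 87 [0.5039 0.3419] [0.013 0.043] 68.3 mean [0.5036 0.3404 0.1486] local [-0.206  0.085] [-0.162  0.103] [-0.1836  0.0927]
side captop 352 [0.5688 0.1529] [0.054 0.06 ] 9.1 mean [0.5683 0.1563 0.1994] local [-0.115 -0.11 ] [-0.058 -0.05 ] [-0.0876 -0.0765]
side handle 158 [0.4903 0.2092] [0.111 0.01 ] 79.9 mean [0.4906 0.215  0.1699] local [-0.179 -0.094] [-0.169  0.017] [-0.1748 -0.0324]
side knob 134 [0.5044 0.3465] [0.02  0.044] 66.0 mean [0.503  0.3464 0.1499] local [-0.206  0.088] [-0.163  0.11 ] [-0.1853  0.0992]
```

View pics/crop1.png

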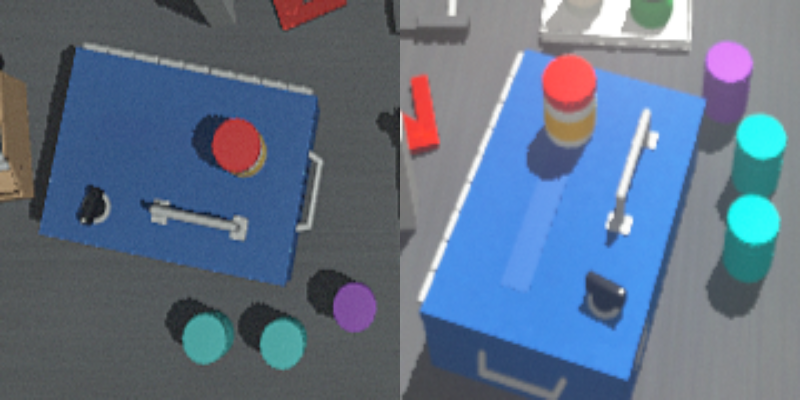

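Confirmed: the left crop shows the red cap at (236,146), and the right crop shows the yellow band at (568,125), so this is the pot on the lid. The purple and turquoise ones stand on the bench. The catch starts at about 0.2 rad. I'll pick up the pot now.

```bash
python3 - <<'E'
from h import *
def st(t): s=sense(); print(t,round(s["clock"],2),s["tool_pos"].round(4) if hasattr(s["tool_pos"],"round") else s["tool_pos"],"F",np.round(s["wrist_force"],1),"op",round(s["opening"],3),"gf",np.round(s["grasp_force"],1),"j6",round(s["joint_pos"][5],2))
p=np.array([.568,.152]); O=down(np.radians(80))
for pos in((*p,.34),(*p,.145),(.5536,-.264,.34),(.5536,-.264,.028)):
    print(np.round(inverse_kinematics(pos,O),2))
reach((*p,.30),O); st("hover")
servo_line((*p,.145),feed=.12); st("down")
grip(0,40); st("grip")
servo_line((*p,.165),feed=.05); st("lift")
im,d=get_image("wrist"); cv2.imwrite("pics/w1.png",im)
E
```

```text
[ 0.13  0.41  1.13 -0.    1.6  -1.27]
[ 0.13  0.53  1.47 -0.    1.14 -1.27]
[-0.57  0.46  1.04 -0.    1.64 -1.97]
[-0.57  0.71  1.5  -0.    0.93 -1.97]
hover 2.12 [0.5676 0.153  0.3   ] F [-0.1  0.7  0.5] op 1.002 gf 0.0 j6 -1.26
down 3.56 [0.5685 0.1521 0.1458] F [-0.2 -1.1  0. ] op 1.002 gf 0.0 j6 -1.27
grip 3.93 [0.5683 0.152  0.1458] F [-1.2 -0.2  4.8] op 0.666 gf 42.9 j6 -1.27
lift 4.48 [0.5679 0.152  0.165 ] F [-0.1  0.4 -2.5] op 0.667 gf 43.0 j6 -1.27
```

```bash
cat >> h.py <<'E'
def st(t): s=sense(); print(t,round(s["clock"],2),np.round(s["tool_pos"],4),"F",np.round(s["wrist_force"],1),"op",round(s["opening"],3),"gf",np.round(s["grasp_force"],1),"j6",round(s["joint_pos"][5],2)); return s
E
python3 - <<'E'
from h import *
O=down(np.radians(90)); q=(.5536,-.264)
servo_line((.568,.152,.33),feed=.15)
reach((*q,.33),O); st("over")
servo_line((*q,.05),feed=.12); st("low")
z=.034
while z>.022:
    servo_line((*q,z),feed=.03); s=sense()
    if s["wrist_force"][2]>1: break
    z-=.002
st("touch")
grip(0.95); st("open"); sleep(.3)
servo_line((*q,.2),feed=.15); st("up")
for n in("top",):
    im,d=get_image(n); cv2.imwrite("pics/top1.png",im); np.save("pics/top1.npy",d)
w=cloud("top",d); hs=cv2.cvtColor(im,cv2.COLOR_BGR2HSV)
E
```

```text
over 7.32 [ 0.554  -0.2629  0.33  ] F [-0.4 -0.3 -2.3] op 0.67 gf 43.0 j6 -2.14
low 9.8 [ 0.5539 -0.2642  0.0505] F [-0.1 -0.7 -3.2] op 0.67 gf 43.0 j6 -2.14
touch 11.48 [ 0.5536 -0.264   0.0278] F [-4.6  2.9  9.1] op 0.671 gf 44.0 j6 -2.14
open 11.85 [ 0.5537 -0.264   0.0259] F [ 0.  -0.   0.8] op 0.952 gf 0.0 j6 -2.14
up 13.46 [ 0.5532 -0.2637  0.199 ] F [-0.5 -0.1 -0. ] op 0.951 gf 0.0 j6 -2.14
```

```bash
python3 - <<'E'
from h import *
im=cv2.imread("pics/top1.png"); w=cloud("top",np.load("pics/top1.npy")); hs=cv2.cvtColor(im,cv2.COLOR_BGR2HSV)
m=(hs[...,1]>120)&((hs[...,0]<8)|(hs[...,0]>172))&(w[...,1]<-.2)&(w[...,1]>-.33)&(w[...,2]>.06)
print("pot",m.sum(),w[m].mean(0).round(3) if m.any() else "")
p=(.490,.207); servo_line((.5536,-.264,.33),feed=.25)
for k in(-10,170):
    j=inverse_kinematics((*p,.26),down(np.radians(k))); print(k,None if j is None else np.round(j,2))
j=[inverse_kinematics((*p,.26),down(np.radians(k))) for k in(-10,170)]
k=(-10,170)[int(np.argmin([9 if q is None else abs(q[5]) for q in j]))]
reach((*p,.26),down(np.radians(k))); st(k)
grip(.5); servo_line((*p,.147),feed=.1); st("down")
grip(0,60); s=st("grip"); f0=np.array(s["wrist_force"])
im,d=get_image("side"); cv2.imwrite("pics/side1.png",im[120:360,200:520])
z=.147
while z<.159:
    z+=.001; servo_line((*p,z),feed=.02); s=sense(); print(round(z,3),np.round(s["tool_pos"][2],4),np.round(s["wrist_force"],1))
    if s["wrist_force"][2]-f0[2]<-25: break
st("try")
E
```

```text
pot 78 [ 0.544 -0.246  0.117]
-10 [ 0.26  0.33  1.46 -0.    1.35  0.43]
170 [ 0.26  0.33  1.46 -0.    1.35 -2.71]
-10 16.37 [0.4902 0.2066 0.2598] F [ 0.5  0.6 -0.6] op 0.95 gf 0.0 j6 0.43
down 18.11 [0.4904 0.2071 0.1476] F [-0.2 -0.1  0.7] op 0.5 gf 0.0 j6 0.43
grip 18.52 [0.4916 0.2069 0.1477] F [ 4.5 -1.9  0.1] op 0.089 gf 58.4 j6 0.43
0.148 0.148 [ 7.1 -1.3 -5.6]
0.149 0.1489 [ 7.3 -0.4 -6.5]
0.15 0.15 [ 9.1 -0.7 -6.8]
0.151 0.151 [10.  -1.1 -7. ]
0.152 0.152 [11.6 -1.2 -8.4]
0.153 0.153 [12.6 -2.2 -8.5]
0.154 0.1541 [13.6 -2.4 -9.2]
0.155 0.1551 [14.9 -2.3 -9.7]
0.156 0.1561 [ 16.7  -3.4 -11. ]
0.157 0.1571 [ 16.5  -2.3 -10.4]
0.158 0.1581 [ 18.6  -2.3 -11.9]
0.159 0.1591 [ 20.4  -3.4 -13.3]
try 21.57 [0.495  0.2063 0.1591] F [ 20.4  -3.4 -13.3] op 0.09 gf 58.2 j6 0.43
```

View pics/side1.png

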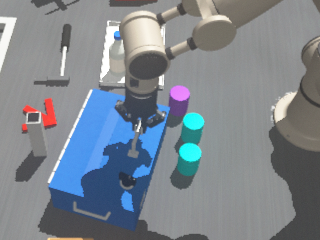

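The side view shows the fingers on the handle at about (135,125) in the crop. The lid rose 12 mm (about 0.07 rad) along the hinge arc, with no hard stop, so it isn't caught and I'll leave the knob alone. Next I'll follow the arc up.

```bash
python3 - <<'E'
from h import *
a=np.radians(-10); ex=np.array([np.cos(a),np.sin(a),0]); b0=np.array([.4914,.2069,.1477])
def P(t): 
    c,s=np.cos(t),np.sin(t); return b0+ex*(-.17*c+.048*s+.17)+np.array([0,0,.17*s+.048*c-.048])
print(inverse_kinematics(P(.78),down(a)))
for t in np.append(np.arange(.08,.78,.05),.78):
    servo_line(P(t),feed=.05); s=sense(); F=np.array(s["wrist_force"]); print(round(t,2),np.round(np.array(s["tool_pos"])-P(t),4),F.round(1))
    if np.linalg.norm(F)>35: print("stop"); break
st("end")
for n in("side","top"):
    im,d=get_image(n); cv2.imwrite(f"pics/{n}2.png",im); np.save(f"pics/{n}2.npy",d)
E
```

```text
[ 1.97367194e-01  4.76467380e-01  1.25284611e+00 -4.44089210e-16
  1.41227916e+00  3.71900119e-01]
0.08 [-0.0002 -0.     -0.0007] [ 2.5  1.7 -7.6]
0.13 [ 0.     -0.0001  0.0003] [ 2.2  0.4 -4.6]
0.18 [-0.0001 -0.      0.0002] [ 1.   0.5 -6.3]
0.23 [-0.0001 -0.      0.0005] [-2.4  0.4 -3.8]
0.28 [-0.0004  0.      0.0002] [-3.6  1.5 -2.3]
0.33 [-0.0002  0.      0.0008] [-6.8  0.2 -0.9]
0.38 [-0.0005  0.      0.0007] [-7.2  0.7 -0.8]
0.43 [-0.0005  0.0001  0.001 ] [-7.8  0.2  1.2]
0.48 [-0.0007  0.0001  0.0009] [-8.3  0.5  2.1]
0.53 [-0.0006  0.0001  0.0014] [-8.6  0.6  2.5]
0.58 [-0.0005  0.0001  0.0019] [-10.4   1.    6.2]
0.63 [-0.0007  0.0001  0.0019] [-9.9 -1.4  6. ]
0.68 [-0.0004  0.0001  0.0025] [-10.   -0.7   8.7]
0.73 [-0.0006  0.0001  0.0024] [-10.1   0.4   7.7]
0.78 [-0.0002  0.0001  0.0031] [-10.1  -0.5   9.8]
end 26.39 [0.5728 0.1926 0.2564] F [-10.1  -0.5   9.8] op 0.094 gf 58.8 j6 0.37
```

View pics/side2.png

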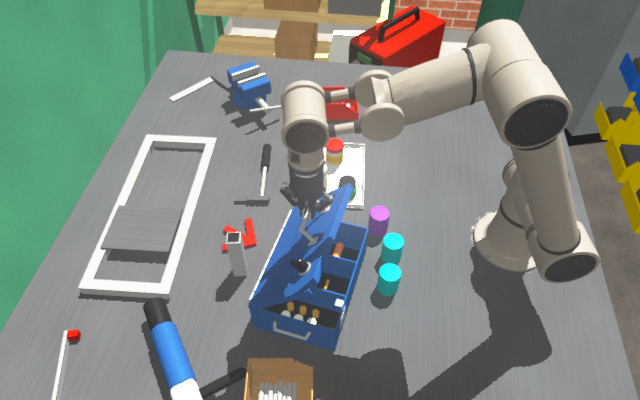

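The side view shows the lid up at about (310,240), held by the fingers. The pot stands upright in the tray at (335,150), and the bystanders haven't moved. I'll check the numbers, then hand in.

```bash
python3 - <<'E'
from h import *
a=np.radians(-10); R=np.array([[np.cos(a),-np.sin(a)],[np.sin(a),np.cos(a)]]); H=np.array([.665,.2177])
for n in("side","top"):
    im=cv2.imread(f"pics/{n}2.png"); w=cloud(n,np.load(f"pics/{n}2.npy")); hs=cv2.cvtColor(im,cv2.COLOR_BGR2HSV)
    x,y,z=np.moveaxis(w,-1,0)
    m=(hs[...,1]>120)&((hs[...,0]<8)|(hs[...,0]>172))&(y<-.2)&(y>-.33)&(z>.05)&(x<.65)
    if m.sum()>5: print(n,"cap",m.sum(),w[m].mean(0).round(3),"z range",z[m].min().round(3),z[m].max().round(3))
    L=(w[...,:2]-H)@R; b=(hs[...,0]>100)&(hs[...,0]<125)&(hs[...,1]>120)&(L[...,0]<-.02)&(L[...,0]>-.2)&(abs(L[...,1])<.16)&(z>.14)
    if b.sum()>50: print(n,"lid deg",b.sum(),np.degrees(np.median(np.arctan2(z[b]-.12,-L[b][:,0]))))
s0=sense(); sleep(.5); s=st("hold"); print(np.array(s["tool_pos"])-s0["tool_pos"])
E
```

```text
side cap 191 [ 0.553 -0.257  0.081] z range 0.068 0.091
side lid deg 3411 45.32109617950161
top cap 285 [ 0.554 -0.263  0.08 ] z range 0.075 0.085
top lid deg 2656 44.47467988401282
hold 26.99 [0.5727 0.1926 0.2563] F [-10.3   0.5   9.3] op 0.089 gf 58.7 j6 0.37
[-3.55591090e-05  1.36085669e-06 -2.09999495e-05]
```

```bash
python3 -c "
from station import *
print(sign_off())"
```

```text
the job is handed in; nothing more can be done
None
```

The job is handed in at about 27 s: the red-capped pot stands in the tray, the lid was tried by its handle and came up freely so I left the knob alone, and the gripper is holding the lid at about 45°.

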